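Move the rinsed spot plate to the drying stand with the lifter

TASK

Take the flat lifter from the bench, slide its blade under the porcelain spot plate lying on the steel drip tray, lift the plate on it, and set it gently on the two bars of the drying stand, centred and square, without gripping or touching the plate with the gripper. Then draw the blade out and lay the lifter down flat on the bench, clear of the stand, the tray and the plate. Keep the plate level and do not disturb the glassware and jars around.

Things in the scene. Friction and masses are not known exactly. Their poses are not given: they have to be found in the camera images.
- plate: White porcelain spot plate, 12 round wells, 0.18 kg, 100 (x) by 120 (y) by 15 mm tall: an 8 mm slab on two ribs 7 mm tall, 12 mm wide, 90 mm long along x, centred at y = +-50 mm. Origin: centre of the underside (rib bottoms), z up. Starts loose on the tray, about square with it, 2 to 17 mm short of its back lip, +x towards the lip.
- plate_gap (a point): Middle of the open -x end of the tunnel under the plate's slab, between the ribs, at the plate's front edge and at rib-bottom level (50 mm in -x from the plate's origin). The tunnel is 88 mm wide, 7 mm high, runs along x and is open at both ends.
- lifter: Flat steel spatula, 177 mm long, 0.14 kg, loose on the bench, blade pointing roughly away from the robot. Origin: middle of the blade's rear edge, on its underside. The blade, 2 mm thick, 56 mm wide, runs from x = 0 to 90 mm. A neck 18 mm wide rises from the rear edge, leaning back to the handle. Blade and a rear foot (x = -85 mm, down to blade level) keep it standing flat.
- lifter_grip (a point): Centre of the lifter's wooden handle, 52 mm behind the blade's rear edge and 45 mm above its underside; the handle is a straight bar along x, 70 mm long, 16 mm wide (y), 22 mm tall. Grip it firmly across y from above.
- tray: Fixed steel drip tray, 150 (x) by 156 (y) mm. Origin: centre of the underside. Flat floor 12 mm above the bench; front edge (-x, facing the robot) open; back lip (inner face at x = +67 mm) rises 18 mm above the floor; side lips 6 mm wide, 6 mm high at y = +-75 mm. Left or right of the lifter.
- stand: Fixed drying stand: base 130 (x) by 140 (y) by 6 mm, two aluminium bars along x, 130 mm long, 28 mm wide, centred at y = +-50 mm, flat tops 50 mm above the bench; the channel between them is 72 mm wide, open at both ends. Origin: centre of the underside; -x faces the robot. The plate goes on with a rib on each bar. On the other side from the tray.
- lifter_tip (a point): Middle of the blade's front edge, at the underside level (90 mm in +x from the lifter's origin).
- beaker: Bystander, loose on the bench: a glass beaker 84 mm wide, 120 mm tall. Origin: centre of its underside. Leave it where it is.
- small_beaker: Bystander, loose on the bench: a glass beaker 60 mm wide, 80 mm tall. Origin: centre of its underside. Leave it where it is.
- wash_bottle: Bystander, loose on the bench: a clear plastic bottle 64 mm wide, 160 mm tall. Origin: centre of its underside. Leave it where it is.
- sample_jar: Bystander, loose on the bench: a white jar 44 mm wide, 60 mm tall. Origin: centre of its underside. Leave it where it is.
- jar_cap: Bystander, loose on the bench: a loose grey jar cap 42 mm wide, 14 mm tall. Origin: centre of its underside. Leave it where it is.
- dish: Bystander, loose on the bench: a shallow porcelain dish 90 mm wide, 18 mm tall. Origin: centre of its underside. Leave it where it is.
Not all that is in view belongs to the job. Leave any orange or red look-alike of the lifter alone.

How it is judged:
On the way:
1. the plate is lifted clear of the tray, level, resting on the lifter alone (height (world z) of plate above 0.022 m and contact force between plate and lifter above 0.5 N and contact force between plate and tray below 0.05 N and angle between plate's own z axis and vertical below 0.25 rad), for 0.2 s.
At the end, for the whole second after the job is handed in: Plate on both bars: centre within 20 mm along and 14 mm across them of the stand's centre, within 0.15 rad of square, level within 0.05 rad; lifter flat on the bench (underside within 6 mm, tilt under 0.06 rad), touching neither plate, stand nor tray; both at rest (x of plate in the frame of stand between -0.02 and 0.02 m and y of plate in the frame of stand between -0.014 and 0.014 m and z of plate in the frame of stand between 0.046 and 0.054 m and angle between the x axis of plate and the x axis of stand, either way round below 0.15 rad and angle between plate's own z axis and vertical below 0.05 rad and contact force between plate and stand above 0.5 N and contact force between plate and lifter below 0.02 N and linear speed of each of plate, lifter below 0.02 m/s and angle between lifter's own z axis and vertical below 0.06 rad and height (world z) of lifter below 0.006 m and contact force between lifter and stand below 0.02 N and contact force between lifter and tray below 0.02 N).
It fails at once if the robot presses on the plate itself (over 1 N), by gripper or arm (contact force between plate and the fingers above 1 N or contact force between plate and the arm above 1 N).
It fails at once if the plate is tipped more than 0.35 rad (angle between plate's own z axis and vertical above 0.35 rad).
It fails at once if the plate comes down on the stand too fast (over 0.25 m/s within 20 mm of the bars) or is banged on it (over 40 N) (contact force between plate and stand above 40 N or (linear speed of plate above 0.25 m/s and horizontal distance between plate and stand below 0.08 m and z of plate in the frame of stand below 0.07 m)).
It fails at once if a bystander is moved more than 25 mm (distance of any of beaker, small_beaker, wash_bottle, sample_jar, jar_cap, dish from where it was at the start of the episode above 0.025 m).
It also fails if it takes over 67 s, if anything falls off the work surface, if the arm or the gripper's body presses on something with over 40 N, if the wrist force passes 120 N, or if a joint passes its speed limit or range.

ROBOT

A 6-joint arm with a two-finger parallel gripper is mounted at the origin on the work surface. World frame = base frame: x ahead of the robot, y to its left, z up, the work surface at z = 0. Lengths are in m, angles in rad, forces in N, time in s.
With the tool pointing down it reaches from about 0.325 to 0.9 m from the base axis. Payload 6.1 kg.
Tool frame: the origin (TCP) lies at the very end of the fingers, on their centre line; the grasp point (between the pads) lies 19 mm behind it (ctrl.grip_point_offset is the z of the grasp point in the tool frame, in m); z points along the fingers, y is the line along which they close (so a half turn about z gives the same grasp; the last joint's range is limited). The gripper opens to 87 mm and grips with 3 to 60 N. Pads are 19 mm wide; open, the fingers measure 117 mm over their backs; the gripper's body (75 mm by 190 mm) begins 51 mm behind the grasp point.
Start: joints at [1.106, 0.22, 1.526, -0, 1.395, -0.126], TCP at [0.208, 0.589, 0.202] pointing down, gripper open.
Joint ranges: [-2.98, 2.98], [-0.91, 2.08], [0.09, 2.57], [-1.24, 4.39], [0.2, 2.65], [-2.68, 2.68]. Speed limits (rad/s): [2.57, 2.57, 3.01, 3.14, 3.14, 3.14].

INTERFACE

Orientations are given as a 3x3 rotation matrix whose columns are the frame's x, y, z axes.
In Python, from workcell import ctrl gives the robot as it stands. The module is installed in compiled form; this text tells all that it offers.
- The arm moves only by the tool send_rows, never from a script. Its arguments are lists of equal length, an entry for each row: "dp": the shift along the tool's x, y, z in mm, a list of three; "delta_rot": the turn, a rotation vector about the tool's x, y, z in rad, a list of three; "gripper": the opening, from 0 (shut) to 1 (fully open). A call has 1 to 8 rows; each row shifts and turns the commanded pose from where the row before left it, along the tool's axes as they then stand; what a row does not reach is not made up. A row lasts 1/12 s, in which the tool goes at most 41.7 mm and 7.16 degrees, less where a joint would pass 70% of its speed; a pose out of reach is approached as far as the arm can. A call with a gripper value outside its range is refused whole. The fingers move at their own pace and stop on an object; "newtons" is the grip in N (left out, the last holds). Time passes only in rows, so rows that do not move let the fingers close. It gives the time, the measured TCP pose, the force, the opening and the grip force at its end, in the units of the state.
- ctrl.state(): the state, without advancing time (a new reading comes with each control period).
- ctrl.capture(name): name is "scene" or "top"; returns a dict with "color" (384x512x3 uint8, blue, green, red), "z_map" (384x512 float32, m along the optical axis (not along the pixel's ray), 0 where there is no reading), "fx", "fy", "cx", "cy" (pixels), "R" (3x3) and "t" (3): a world point X has camera coordinates R X + t. Camera axes: x right, y down, z forward; pixel columns grow to the right and rows downward; lengths in m; the calibration is good to about 2 mm. A picture is of the moment at which its call begins.
- ctrl.job_done(): hands the job in; it is judged then, once.
Trained networks look in the newest picture that a camera, given by its name, has taken for a name from the list of things; names that differ only in an ending like _2 or _b are one class to them, and where a whole thing is asked for, a point or a joint stands for the part that bears it (a point fixed in the world has none). Each returns a list of dicts, best first, with "confidence" (0 to 1); they miss things now and then, are a little off and sometimes report something else, mostly with a low value. They report only what shows in the picture. A call takes as long as a camera call. They do not tell look-alikes from the thing itself.
- ctrl.silhouettes(camera, thing): "mask" (384x512 bool, what is visible of it) and "uv" ([column, row] in pixels, amid what is visible of it).
The state is a dict: "t": time; "joint_positions": joint angles; "joint_velocities": joint speeds; "joint_torque": joint torques, N m; "tcp_pos": TCP position; "tcp_rot": TCP orientation; "ft_force": force on the tool from outside, world axes, zero at the start; "ft_torque": the same for the moment, N m; "gripper_width": finger opening in m; "grip_force": force on a finger pad.
Only numpy, scipy, OpenCV 4.12 (cv2) and the standard library are available. Lean on these libraries where they do the work, as an engineer would, in place of code of your own. Each camera call takes 0.05 s, during which the arm holds its last target. There are 200 camera calls.

## Working session

There is one attempt and no reset: what is moved stays moved. The work goes in short steps, Python scripts to look and compute and a tool call to move; the robot and the scene stay as the last step left them, time stands still between calls to the robot, and variables do not carry over. Pictures are saved under pics/ and viewed, at most 10 in all, crops included, and the job is handed in when it is done.

Besides the shell and the picture viewer there is one more tool, called as name(argument=value, ...) on one line, values as JSON. send_rows: Moves the arm, as the interface text tells. Its arguments: {"type":"object","properties":{"dp":{"type":"array"},"delta_rot":{"type":"array"},"gripper":{"type":"array"},"newtons":{"type":"number"}},"required":["dp","delta_rot","gripper"]}

```bash
mkdir -p pics; cat > h.py <<'E'
import numpy as np, cv2
from workcell import ctrl
def world(c,mask):
    v,u=np.nonzero(mask&(c["z_map"]>0)); z=c["z_map"][v,u]
    P=np.stack([(u-c["cx"])/c["fx"]*z,(v-c["cy"])/c["fy"]*z,z],1)
    return (P-c["t"])@c["R"]   # R^T (X-t)
E
python3 - <<'E'
from h import *
np.set_printoptions(precision=4,suppress=True)
ims=[]
for cam in("top","scene"):
    c=ctrl.capture(cam); ims.append(c["color"]); print(cam,c["fx"],c["R"].tolist(),c["t"])
    for th in ["plate","lifter","tray","stand","beaker","small_beaker","wash_bottle","sample_jar","jar_cap","dish"]:
        for d in ctrl.silhouettes(cam,th)[:3]:
            if d["confidence"]<.25: continue
            P=world(c,d["mask"])
            if len(P): print(th,round(d["confidence"],2),np.round(d["uv"]),len(P),np.median(P,0),np.percentile(P,2,0),np.percentile(P,98,0))
cv2.imwrite("pics/a.png",cv2.resize(ims[0],(800,600))); cv2.imwrite("pics/b.png",cv2.resize(ims[1],(800,600)))
s=ctrl.state();print(s["t"],s["tcp_pos"],s["tcp_rot"])
E
```

```text
top 366.63652293379005 [[0.010473346713972712, -0.999895381546689, 0.00997672141587614], [-0.9943379135648955, -0.011469222395683354, -0.1056436017231917], [0.10574697468967569, -0.008813790287920651, -0.9943540086129997]] [-0.0305  0.4754  1.4192]
plate 0.67 [188. 139.] 777 [0.6564 0.2249 0.027 ] [0.6102 0.1667 0.0117] [0.7088 0.2819 0.0338]
lifter 0.93 [186. 233.] 459 [0.296  0.2243 0.0031] [ 0.2723  0.1677 -0.0038] [0.3315 0.3314 0.0591]
lifter 0.58 [239. 158.] 331 [0.5699 0.0221 0.003 ] [ 0.4633  0.002  -0.0042] [0.6224 0.0511 0.0591]
lifter 0.56 [329. 240.] 456 [ 0.2661 -0.3369  0.0034] [ 0.1636 -0.3676 -0.0036] [ 0.3216 -0.3136  0.0591]
tray 0.68 [187. 151.] 763 [0.6354 0.2262 0.0134] [0.5822 0.1473 0.0054] [0.7298 0.3015 0.0326]
stand 0.82 [303. 141.] 1172 [ 0.6581 -0.2442  0.0124] [ 0.5963 -0.3038  0.0002] [ 0.7251 -0.175   0.0547]
beaker 0.6 [119. 194.] 526 [0.4446 0.4918 0.0656] [0.4064 0.4345 0.0011] [0.4793 0.512  0.1217]
small_beaker 0.57 [119. 149.] 239 [0.5966 0.4945 0.0493] [ 0.5653  0.4557 -0.0014] [0.6186 0.5107 0.0833]
small_beaker 0.4 [241. 164.] 370 [0.5649 0.020
[... 1550 characters left out ...]
0.6612 -0.2517  0.0294] [ 0.5967 -0.2999  0.001 ] [ 0.7222 -0.173   0.0542]
beaker 0.8 [359. 320.] 1191 [0.4304 0.47   0.0704] [0.4014 0.4363 0.    ] [0.48   0.5137 0.1217]
small_beaker 0.74 [310. 354.] 516 [0.5858 0.4788 0.044 ] [0.565  0.4579 0.0009] [0.6177 0.5122 0.082 ]
wash_bottle 0.64 [177. 124.] 543 [ 0.5622 -0.4542  0.0848] [ 0.5245 -0.4893  0.0008] [ 0.588  -0.4403  0.1601]
sample_jar 0.76 [204. 254.] 272 [0.7078 0.0697 0.0508] [0.6771 0.0223 0.0005] [0.7259 0.0809 0.0634]
dish 0.76 [221. 123.] 306 [ 0.4009 -0.4445  0.01  ] [ 0.3643 -0.4789 -0.0015] [ 0.4432 -0.3999  0.0201]
1.1 [0.2077 0.5895 0.2021] [[-0.9432  0.3323  0.    ]
 [ 0.3323  0.9432  0.    ]
 [-0.      0.     -1.    ]]
```

View pics/b.png

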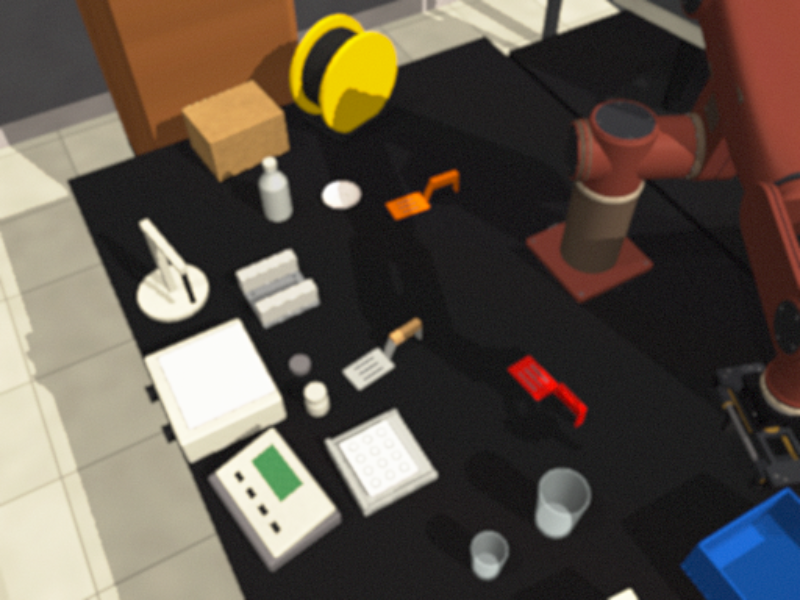

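```bash
cat > m.py <<'E'
from h import *
np.set_printoptions(precision=4,suppress=True)
c=ctrl.capture("scene")
def rect(P,th):
    (a,b),(w,h),an=cv2.minAreaRect((P[:,:2]*1000).astype(np.float32)); print(th,a,b,w,h,an,len(P))
P=world(c,ctrl.silhouettes("scene","plate")[0]["mask"]); rect(P[(P[:,2]>.022)&(P[:,2]<.0345)],"plate")
P=world(c,ctrl.silhouettes("scene","stand")[0]["mask"]); T=P[(P[:,2]>.045)&(P[:,2]<.06)]; rect(T,"standtop"); rect(P,"stand")
P=world(c,ctrl.silhouettes("scene","tray")[0]["mask"]); rect(P[P[:,2]>.005],"tray"); 
for d in ctrl.silhouettes("scene","lifter"):
    P=world(c,d["mask"])
    if len(P)<300 or abs(np.median(P[:,1])-.022)>.02: continue
    H=P[(P[:,2]>.045)]; B=P[(P[:,2]<.008)&(P[:,2]>-.003)&(P[:,0]>.52)]
    rect(H,"handle"); rect(B,"blade")
    v=np.linalg.svd(H[:,:2]-H[:,:2].mean(0))[2][0]; print(H.mean(0),v,H.min(0),H.max(0),B.min(0),B.max(0))
    v=np.linalg.svd(P[:,:2]-P[:,:2].mean(0))[2][0]; print(v)
x=c["color"][180:290,170:310]; cv2.imwrite("pics/crop1.png",cv2.resize(x,None,fx=5,fy=5))
E
python3 m.py
```

```text
plate 659.4102783203125 226.59918212890625 100.94429779052734 122.49557495117188 2.463820695877075 1259
standtop 659.5631103515625 -241.02337646484375 129.06210327148438 134.46990966796875 1.3067243099212646 477
stand 659.451171875 -238.71998596191406 130.22634887695312 138.9536895751953 1.6424845457077026 1488
tray 655.5091552734375 226.54144287109375 150.76104736328125 160.1821746826172 0.6528849601745605 1282
handle 484.0959777832031 14.616609573364258 68.28128051757812 20.126140594482422 9.366512298583984 123
blade 574.9708251953125 26.708219528198242 104.94915771484375 62.8637580871582 11.638641357421875 442
[0.4843 0.016  0.0542] [0.9901 0.1407] [0.4494 0.0011 0.0453] [0.5184 0.0299 0.0639] [ 0.5244 -0.0058 -0.0029] [0.6289 0.0654 0.008 ]
[0.9796 0.2007]
```

View pics/crop1.png

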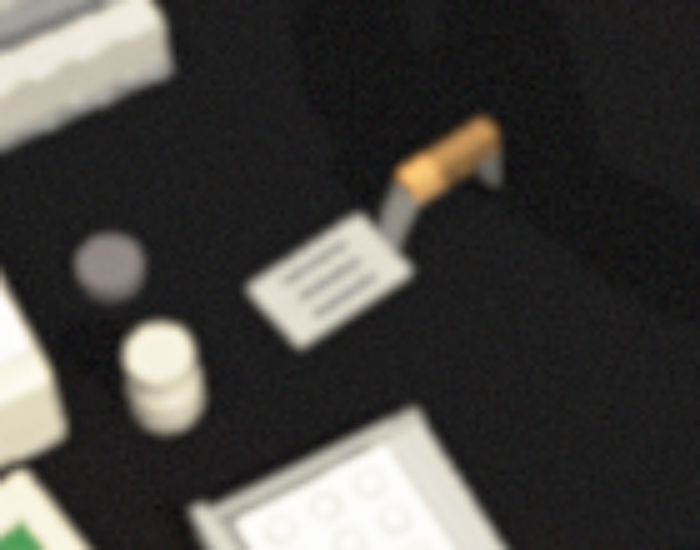

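Three lifter-like things show at scene pixels (268,130) orange, (346,247) red, and (241,231) steel with a wooden handle. The crop confirms (241,231) as the real lifter: grip is near (0.484, 0.0155), yaw about 10°. Plate, tray and stand sizes match the spec. I'm moving above the handle.

send_rows(dp=[[0,0,0],[0,0,0],[0,0,0],[0,0,0],[0,0,0],[-3,-10,0],[-6,-20,0],[-8.4,-30,0]], delta_rot=[[0,0,-0.104],[0,0,-0.104],[0,0,-0.104],[0,0,-0.104],[0,0,-0.104],[0,0,0],[0,0,0],[0,0,0]], gripper=[1,1,1,1,1,1,1,1])

```text
t: 2.02
tcp_pos: [0.2353, 0.5336, 0.2018]
tcp_rot: [[-0.984, -0.179, -0.0], [-0.179, 0.984, 0.0], [0.0, 0.0, -1.0]]
ft_force: [0.7, -0.6, -0.0]
gripper_width: 0.0871
grip_force: 0.0
```

send_rows(dp=[[-8.4,-32,0],[-8.4,-32,0],[-8.4,-32,0],[-8.4,-32,0],[-8.4,-32,0],[-8.4,-32,0],[-8.4,-32,0],[-8.4,-32,0]], delta_rot=[[0,0,0],[0,0,0],[0,0,0],[0,0,0],[0,0,0],[0,0,0],[0,0,0],[0,0,0]], gripper=[1,1,1,1,1,1,1,1])

```text
t: 2.68
tcp_pos: [0.3482, 0.2918, 0.2021]
tcp_rot: [[-0.984, -0.177, 0.001], [-0.177, 0.984, -0.0], [-0.001, -0.0, -1.0]]
ft_force: [0.2, 0.4, 0.4]
gripper_width: 0.0867
grip_force: 0.0
```

send_rows(dp=[[-8.4,-32,0],[-8.4,-32,0],[-8.4,-32,0],[-8.4,-32,0],[-8.4,-32,10],[-8.4,-32,20],[-8.4,-32,20],[-8.4,-32,20]], delta_rot=[[0,0,0],[0,0,0],[0,0,0],[0,0,0],[0,0,0],[0,0,0],[0,0,0],[0,0,0]], gripper=[1,1,1,1,1,1,1,1])

```text
t: 3.35
tcp_pos: [0.4605, 0.052, 0.1318]
tcp_rot: [[-0.984, -0.176, 0.002], [-0.176, 0.984, -0.0], [-0.002, -0.001, -1.0]]
ft_force: [-0.0, 0.6, -0.4]
gripper_width: 0.0867
grip_force: 0.0
```

send_rows(dp=[[-8,-20,0],[-6,-14,0],[-3,-8,10],[0,0,15],[0,0,20],[0,0,20],[0,0,20],[0,0,10]], delta_rot=[[0,0,0],[0,0,0],[0,0,0],[0,0,0],[0,0,0],[0,0,0],[0,0,0],[0,0,0]], gripper=[1,1,1,1,1,1,1,1])

```text
t: 4.02
tcp_pos: [0.4829, 0.0168, 0.0349]
tcp_rot: [[-0.984, -0.18, -0.002], [-0.18, 0.984, 0.001], [0.002, 0.001, -1.0]]
ft_force: [0.2, 0.0, 0.8]
gripper_width: 0.0872
grip_force: 0.0
```

send_rows(dp=[[0,0,6],[0,0,4],[0,0,0],[0,0,0],[0,0,0],[0,0,0],[0,0,0],[0,0,0]], delta_rot=[[0,0,0],[0,0,0],[0,0,0],[0,0,0],[0,0,0],[0,0,0],[0,0,0],[0,0,0]], gripper=[1,1,0.5,0.3,0,0,0,0], newtons=60)

```text
t: 4.68
tcp_pos: [0.4848, 0.0159, 0.0275]
tcp_rot: [[-0.984, -0.18, 0.001], [-0.18, 0.984, -0.0], [-0.001, -0.0, -1.0]]
ft_force: [-0.5, 0.0, 0.0]
gripper_width: 0.0548
grip_force: 0.0
```

send_rows(dp=[[0,0,0],[0,0,0],[0,0,0],[0,0,0],[0,0,0],[0,0,0]], delta_rot=[[0,0,0],[0,0,0],[0,0,0],[0,0,0],[0,0,0],[0,0,0]], gripper=[0,0,0,0,0,0], newtons=60)

```text
t: 5.18
tcp_pos: [0.4845, 0.0158, 0.0271]
tcp_rot: [[-0.984, -0.18, 0.0], [-0.18, 0.984, -0.0], [-0.0, -0.0, -1.0]]
ft_force: [-0.3, 0.3, -1.7]
gripper_width: 0.0153
grip_force: 59.8
```

send_rows(dp=[[0,0,-3],[0,0,-6],[0,0,-12],[0,0,-20],[0,0,-25],[0,0,-20],[0,0,-10],[0,0,-4]], delta_rot=[[0,0,0],[0,0,0],[0,0,0],[0,0,0.036],[0,0,0.036],[0,0,0.036],[0,0,0.036],[0,0,0]], gripper=[0,0,0,0,0,0,0,0])

```text
t: 5.85
tcp_pos: [0.486, 0.0158, 0.1299]
tcp_rot: [[-0.999, -0.036, 0.004], [-0.036, 0.999, -0.0], [-0.004, -0.001, -1.0]]
ft_force: [-0.6, -0.5, -0.5]
gripper_width: 0.0155
grip_force: 59.5
```

send_rows(dp=[[3,13,0],[6,25,0],[8,33,0],[8,33,0],[8,33,0],[7,30,0],[5,23,0],[3,13,0]], delta_rot=[[0,0,0],[0,0,0],[0,0,0],[0,0,0],[0,0,0],[0,0,0],[0,0,0],[0,0,0]], gripper=[0,0,0,0,0,0,0,0])

```text
t: 6.52
tcp_pos: [0.4272, 0.2193, 0.1264]
tcp_rot: [[-0.999, -0.04, -0.001], [-0.04, 0.999, 0.0], [0.001, 0.001, -1.0]]
ft_force: [0.5, 0.0, -1.3]
gripper_width: 0.0152
grip_force: 59.5
```

send_rows(dp=[[0,0,0],[0,0,0],[0,0,0]], delta_rot=[[0,0,0],[0,0,0],[0,0,0]], gripper=[0,0,0])

```text
t: 6.77
tcp_pos: [0.4287, 0.2164, 0.1266]
tcp_rot: [[-0.999, -0.038, -0.001], [-0.038, 0.999, -0.001], [0.001, -0.001, -1.0]]
ft_force: [0.0, 0.2, -1.8]
gripper_width: 0.0152
grip_force: 59.5
```

```bash
cat > l.py <<'E'
from h import *
import sys
np.set_printoptions(precision=4,suppress=True)
s=ctrl.state(); p=np.array(s["tcp_pos"]); R=np.array(s["tcp_rot"]); fx=-R[:,0]; fy=R[:,1]
print(s["t"],p,s["gripper_width"],"yaw",np.degrees(np.arctan2(fx[1],fx[0])),s["joint_positions"],s["ft_force"])
ims=[]
for cam in("scene","top"):
    c=ctrl.capture(cam); ims.append(c["color"])
    for d in ctrl.silhouettes(cam,"lifter"):
        P=world(c,d["mask"]); 
        if not len(P): continue
        q=(P-p); a=q@fx; b=q@fy; h=q[:,2]
        B=(a>55)if 0 else (a>.057)&(a<.16)&(abs(b)<.04)&(abs(h+.026)<.03)
        if B.sum()<60: continue
        A=np.c_[a[B],b[B],np.ones(B.sum())]; k=np.linalg.lstsq(A,h[B],rcond=None)[0]; k2=k
        r=h[B]-A@k; g=abs(r)<.004; k=np.linalg.lstsq(A[g],h[B][g],rcond=None)[0]
        print(cam,"n",B.sum(),"pitch,roll slopes",k[:2],"h mid(a=.097)",k[0]*.097+k[2],"a range",np.percentile(a[B],[1,99]),"b range",np.percentile(b[B],[2,98]),
          "b mid rear/front",[np.mean(np.percentile(b[B][m],[4,96])) for m in(a[B]<.1,a[B]>=.1)])
    for d in ctrl.silhouettes(cam,"plate")[:1]:
        P=world(c,d["mask"]); z=np.median(P[:,2]); T=P[abs(P[:,2]-z)<.006]
        print(cam,"plate z",z,cv2.minAreaRect((T[:,:2]*1000).astype(np.float32)))
cv2.imwrite("pics/%s.png"%sys.argv[1],cv2.resize(ims[0],(800,600)))
E
python3 l.py c
```

```text
6.7667 [0.4287 0.2164 0.1266] 0.015187228833897568 yaw 2.1720432200183475 [ 0.3034 -0.0601  1.9712 -0.0005  1.2314 -1.3051] [ 0.0013  0.2407 -1.7635]
scene n 505 pitch,roll slopes [ 0.025  -0.0459] h mid(a=.097) -0.022887701088456086 a range [0.0576 0.1384] b range [-0.0302  0.0239] b mid rear/front [np.float64(-0.0031830282482085), np.float64(-0.002771697877972181)]
scene plate z 0.0267909070258218 ((658.8076782226562, 224.93136596679688), (101.61385345458984, 122.92705535888672), 1.5484458208084106)
top n 211 pitch,roll slopes [ 0.0071 -0.0576] h mid(a=.097) -0.02215524487862999 a range [0.065 0.14 ] b range [-0.0293  0.0159] b mid rear/front [np.float64(-0.013683420700636257), np.float64(-0.00663202025611399)]
top plate z 0.02702669408499177 ((660.6677856445312, 224.3018341064453), (99.20114135742188, 116.8790512084961), 1.708386778831482)
```

View pics/c.png

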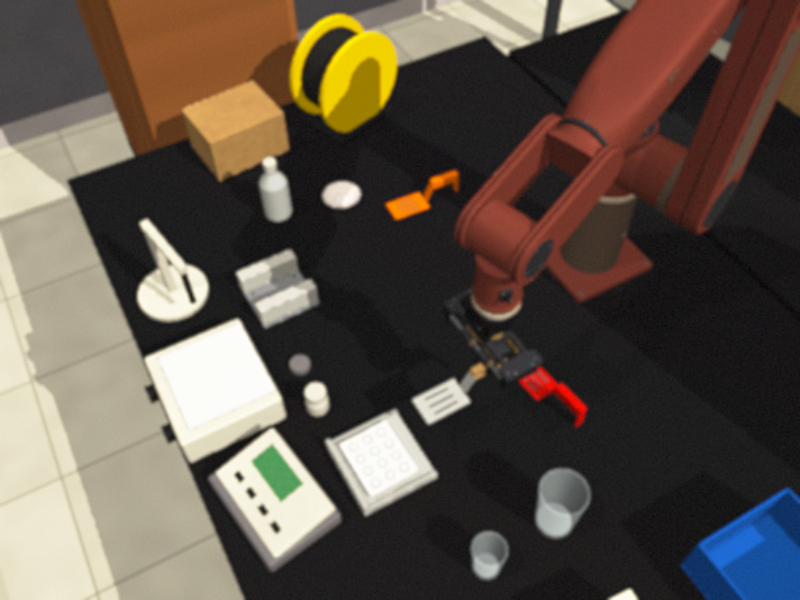

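```bash
cat > f.py <<'E'
from h import *
import sys
np.set_printoptions(precision=4,suppress=True)
s=ctrl.state(); p=np.array(s["tcp_pos"]); R=np.array(s["tcp_rot"]); fx=-R[:,0]; fy=R[:,1]
print(s["t"],p,R[:,2],"yaw",np.degrees(np.arctan2(fx[1],fx[0])))
def fit(a,b,h,it=6):
    A=np.c_[a,b,np.ones(len(a))]; g=np.ones(len(a),bool)
    for _ in range(it):
        k=np.linalg.lstsq(A[g],h[g],rcond=None)[0]; r=h-A@k; g=abs(r)<max(.002,1.5*np.median(abs(r)))
    return k,g.sum(),r[g].std()
for cam in("scene","top"):
  BL=[];PL=[];E=[]
  for i in range(6):
    c=ctrl.capture(cam)
    if i==0: ml=ctrl.silhouettes(cam,"lifter"); mp=ctrl.silhouettes(cam,"plate")
    ker=np.ones((3,3),np.uint8)
    for d in ml:
        m=d["mask"]; q=world(c,m)-p
        B=(q@fx>.06)&(q@fx<.16)&(abs(q@fy)<.05)&(abs(q[:,2]+.026)<.03)
        if B.sum()>60:
            E.append(q[B]); me=cv2.erode(m.astype(np.uint8),ker,iterations=2)>0
            q=world(c,me)-p; B=(q@fx>.06)&(q@fx<.16)&(abs(q@fy)<.05)&(abs(q[:,2]+.026)<.03); BL.append(q[B])
    me=cv2.erode(mp[0]["mask"].astype(np.uint8),ker,iterations=3)>0; PL.append(world(c,me))
  if BL:
    q=np.concatenate(BL); k,n,sd=fit(q@fx,q@fy,q[:,2]); print(cam,"blade slopes",k[:2],"h@.097",k[0]*.097+k[2],n,sd)
    e=np.concatenate(E); e=e[abs(e[:,2]-(e@fx*k[0]+k[2]))<.006]; print(" a",np.percentile(e@fx,[1,50,99])," b",np.percentile(e@fy,[2,50,98]))
    r=cv2.minAreaRect((np.c_[e@fx,e@fy]*1000).astype(np.float32)); print(" rect",r)
  q=np.concatenate(PL); o=q.mean(0); k,n,sd=fit((q-o)@fx,(q-o)@fy,q[:,2]); print(cam,"plate slopes",k,o,n,sd)
E
python3 f.py
```

```text
7.0667 [0.4292 0.2164 0.127 ] [ 0. -0. -1.] yaw 2.069713196113312
scene blade slopes [ 0.0178 -0.0594] h@.097 -0.022625728726156185 1352 0.0014409552919824955
 a [0.0607 0.1    0.1383]  b [-0.0294 -0.0015  0.0251]
 rect ((99.95013427734375, -2.5662097930908203), (60.61109161376953, 80.07283782958984), 89.5970458984375)
scene plate slopes [0.0047 0.0102 0.027 ] [0.66   0.2276 0.0271] 3246 0.0014111890932000382
top blade slopes [ 0.0123 -0.0954] h@.097 -0.022981519523748453 433 0.0015744482396723549
 a [0.0641 0.1095 0.1406]  b [-0.0289 -0.0071  0.0206]
 rect ((102.45310974121094, -2.402191162109375), (54.04144287109375, 77.79431915283203), 89.64850616455078)
top plate slopes [-0.0078 -0.0032  0.0271] [0.6606 0.2255 0.027 ] 1988 0.0018063764633683339
```

The picture shows the lifter in hand with its blade at (440,400), just short of the plate at (380,455). The blade is rolled about 0.06 rad and pitched about 0.015 rad, so I'll level it and lower it.

send_rows(dp=[[0,0,0],[0,1,0],[0,1,10],[0,0,20],[0,0,20],[0,0,15],[0,0,10],[0,0,5]], delta_rot=[[-0.03,0.006,0],[-0.03,0.006,0],[0,0,0],[0,0,0],[0,0,0],[0,0,0],[0,0,0],[0,0,0]], gripper=[0,0,0,0,0,0,0,0])

```text
t: 8.53
tcp_pos: [0.4262, 0.2235, 0.0451]
tcp_rot: [[-0.999, -0.037, -0.017], [-0.038, 0.998, 0.058], [0.015, 0.059, -0.998]]
ft_force: [0.0, 0.2, -0.8]
gripper_width: 0.0154
grip_force: 59.5
```

send_rows(dp=[[0,0,0],[0,0,0],[0,0,0]], delta_rot=[[0,0,0],[0,0,0],[0,0,0]], gripper=[0,0,0])

```text
t: 8.78
tcp_pos: [0.4286, 0.224, 0.0482]
tcp_rot: [[-0.999, -0.037, -0.012], [-0.038, 0.998, 0.06], [0.01, 0.06, -0.998]]
ft_force: [0.5, -0.1, -1.2]
gripper_width: 0.0152
grip_force: 59.5
```

```bash
sed -i 's/^s=ctrl.state().*/s=ctrl.state(); p=np.array(s["tcp_pos"]); R=np.array(s["tcp_rot"]); fx=-R[:,0]; fx=np.array([fx[0],fx[1],0]); fx\/=np.linalg.norm(fx); fy=np.array([-fx[1],fx[0],0])/' f.py; python3 f.py
```

```text
8.7833 [0.4286 0.224  0.0482] [-0.0125  0.0598 -0.9981] yaw 2.154992953157196
scene blade slopes [0.0164 0.0204] h@.097 -0.023982301188421803 1157 0.0015068319162425989
 a [0.061  0.1001 0.1378]  b [-0.0277 -0.0005  0.0258]
 rect ((99.61805725097656, -1.3100738525390625), (59.51141357421875, 80.03118896484375), 88.6532211303711)
scene plate slopes [-0.0033  0.0104  0.027 ] [0.6608 0.2282 0.027 ] 3218 0.001466201490886421
top plate slopes [-0.0044 -0.0029  0.027 ] [0.6589 0.2252 0.0272] 1903 0.0016497169564510508
```

send_rows(dp=[[0,-3,3],[0,-2,4],[0,0,0.4],[0,0,0],[0,0,0]], delta_rot=[[0,0,0],[0,0,0],[0,0,0],[0,0,0],[0,0,0]], gripper=[0,0,0,0,0])

```text
t: 10.0
tcp_pos: [0.4276, 0.2191, 0.0394]
tcp_rot: [[-0.999, -0.037, -0.015], [-0.037, 0.998, 0.059], [0.012, 0.06, -0.998]]
ft_force: [-0.1, 0.8, -0.8]
gripper_width: 0.0154
grip_force: 59.5
```

```bash
python3 f.py; python3 -c "
from h import *
c=ctrl.capture('scene'); cv2.imwrite('pics/d.png',cv2.resize(c['color'][210:330,190:340],(750,600)))"
```

```text
10.0 [0.4276 0.2191 0.0394] [-0.0146  0.0594 -0.9981] yaw 2.1395505355183118
scene blade slopes [0.0105 0.0107] h@.097 -0.023651204494994277 1217 0.0015771138017521536
 a [0.0606 0.0995 0.1377]  b [-0.0279 -0.0005  0.026 ]
 rect ((99.84205627441406, -0.7533340454101562), (59.82590866088867, 80.04953002929688), 89.50190734863281)
scene plate slopes [0.004  0.0053 0.027 ] [0.6603 0.2274 0.027 ] 3226 0.001513156592884765
top plate slopes [-0.0026  0.002   0.0272] [0.66   0.2241 0.0272] 1841 0.001671883767841596
```

View pics/d.png

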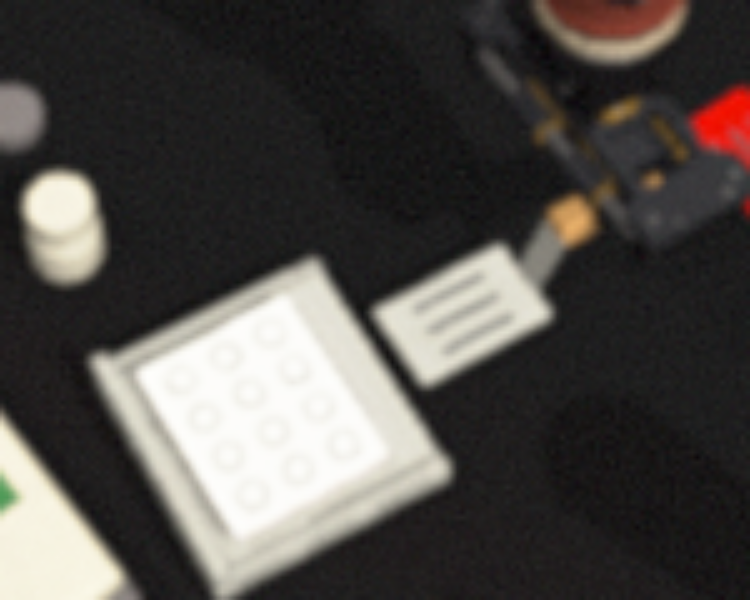

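The crop shows the blade (at 460,315) lined up with the plate's open end on the tray (at 265,415). It is level to about 0.01 rad and centred. I'm inserting it now.

send_rows(dp=[[-3,0,-0.9],[-6,0,-0.1],[-8,0,-0.1],[-8,0,-0.1],[-8,0,-0.1],[-6,0,-0.1],[-3,0,0],[0,0,0]], delta_rot=[[0,0,0],[0,0,0],[0,0,0],[0,0,0],[0,0,0],[0,0,0],[0,0,0],[0,0,0]], gripper=[0,0,0,0,0,0,0,0])

```text
t: 11.52
tcp_pos: [0.4706, 0.2206, 0.0404]
tcp_rot: [[-0.999, -0.036, -0.014], [-0.037, 0.998, 0.059], [0.012, 0.06, -0.998]]
ft_force: [0.1, -0.9, -0.9]
gripper_width: 0.0157
grip_force: 59.5
```

send_rows(dp=[[-3,0,0],[-5,0,-0.1],[-6,0,-0.1],[-6,0,-0.1],[-6,0,0],[-5,0,0],[-3,0,0],[0,0,0]], delta_rot=[[0,0,0],[0,0,0],[0,0,0],[0,0,0],[0,0,0],[0,0,0],[0,0,0],[0,0,0]], gripper=[0,0,0,0,0,0,0,0])

```text
t: 12.18
tcp_pos: [0.5046, 0.222, 0.0404]
tcp_rot: [[-0.999, -0.037, -0.014], [-0.037, 0.998, 0.06], [0.011, 0.06, -0.998]]
ft_force: [-0.8, 0.5, -1.2]
gripper_width: 0.015
grip_force: 59.5
```

```bash
python3 f.py | grep plate
```

```text
scene plate slopes [0.0048 0.003  0.0268] [0.6591 0.2296 0.027 ] 3425 0.001474488644991826
top plate slopes [-0.0169 -0.0017  0.0272] [0.6759 0.2213 0.0273] 991 0.0017236607940599134
```

send_rows(dp=[[-3,0,0],[-5,0,-0.1],[-8,0,-0.1],[-9,0,-0.1],[-9,0,-0.1],[-8,0,-0.1],[-5,0,0],[-2,0,0]], delta_rot=[[0,0,0],[0,0,0],[0,0,0],[0,0,0],[0,0,0],[0,0,0],[0,0,0],[0,0,0]], gripper=[0,0,0,0,0,0,0,0])

```text
t: 13.65
tcp_pos: [0.5539, 0.2237, 0.0403]
tcp_rot: [[-0.999, -0.036, -0.014], [-0.037, 0.998, 0.06], [0.012, 0.06, -0.998]]
ft_force: [0.4, -0.2, -2.1]
gripper_width: 0.0152
grip_force: 59.5
```

send_rows(dp=[[0,0,0],[0,0,0]], delta_rot=[[0,0,0],[0,0,0]], gripper=[0,0])

```text
t: 13.82
tcp_pos: [0.5524, 0.2237, 0.04]
tcp_rot: [[-0.999, -0.037, -0.015], [-0.038, 0.998, 0.059], [0.013, 0.06, -0.998]]
ft_force: [0.1, 0.2, -1.2]
gripper_width: 0.0148
grip_force: 59.5
```

```bash
cat > p.py <<'E'
from h import *
np.set_printoptions(precision=4,suppress=True)
def fit(q,o):
    A=np.c_[q[:,:2]-o[:2],np.ones(len(q))]; g=np.ones(len(q),bool)
    for _ in range(6):
        k=np.linalg.lstsq(A[g],q[g,2],rcond=None)[0]; r=q[:,2]-A@k; g=abs(r)<max(.002,1.5*np.median(abs(r)))
    return k,g.sum()
C=[ctrl.capture("scene") for _ in range(4)]; c=C[-1]
for th in("plate","stand"):
    d=ctrl.silhouettes("scene",th)[0]; m=d["mask"]
    me=cv2.erode(m.astype(np.uint8),np.ones((3,3),np.uint8),iterations=3 if th=="plate" else 0)>0
    q=np.concatenate([world(x,me) for x in C]); o=q.mean(0); print(th,d["confidence"],d["uv"])
    if th=="plate":
        k,n=fit(q,o); print(" slopes x,y,z",k,n); P=world(c,m); P=P[abs(P[:,2]-k[2]-(P[:,:2]-o[:2])@k[:2])<.005]
    else: P=world(c,m)
    print(" rect",cv2.minAreaRect((P[:,:2]*1000).astype(np.float32)))
s=ctrl.state(); print(s["t"],s["tcp_pos"],s["ft_force"],s["ft_torque"])
E
python3 p.py
```

```text
plate 0.86 [242.0, 293.7]
 slopes x,y,z [-0.0005  0.0052  0.0271] 2087
 rect ((660.6685180664062, 226.0085906982422), (98.45148468017578, 121.66150665283203), 1.1796077489852905)
stand 0.76 [175.7, 181.9]
 rect ((652.04248046875, -238.9684295654297), (144.23855590820312, 141.64541625976562), 1.555310845375061)
14.1167 [0.5524 0.2238 0.0403] [-0.4238  0.0454 -1.0159] [ 0.0183  0.0301 -0.0409]
```

send_rows(dp=[[0,0,-0.7],[0,0,-1],[0,0.1,-1.5],[0,0.1,-2],[0,0.1,-3],[0,0.2,-3],[0,0.2,-3],[0,0.1,-2]], delta_rot=[[0,0,0],[0,0,0],[0,0,0],[0,0,0],[0,0,0],[0,0,0],[0,0,0],[0,0,0]], gripper=[0,0,0,0,0,0,0,0])

```text
t: 14.78
tcp_pos: [0.553, 0.2237, 0.057]
tcp_rot: [[-0.999, -0.037, -0.014], [-0.038, 0.998, 0.06], [0.012, 0.06, -0.998]]
ft_force: [-0.5, 0.0, -3.4]
gripper_width: 0.0153
grip_force: 59.4
```

send_rows(dp=[[0,0,0],[0,0,0]], delta_rot=[[0,0,0],[0,0,0]], gripper=[0,0])

```text
t: 14.95
tcp_pos: [0.553, 0.2236, 0.0567]
tcp_rot: [[-0.999, -0.037, -0.014], [-0.038, 0.998, 0.06], [0.012, 0.06, -0.998]]
ft_force: [-1.1, 1.2, -4.0]
gripper_width: 0.0152
grip_force: 59.4
```

```bash
python3 p.py
```

```text
plate 0.86 [241.7, 289.6]
 slopes x,y,z [-0.007  -0.0052  0.0389] 2293
 rect ((658.5247802734375, 225.275146484375), (101.67703247070312, 122.85371398925781), 1.5666342973709106)
stand 0.69 [176.9, 183.5]
 rect ((659.1717529296875, -259.3305358886719), (191.18563842773438, 140.48382568359375), 87.33492279052734)
15.25 [0.5527 0.2236 0.0563] [ 0.5805 -1.0015 -3.2329] [-0.0251  0.1859 -0.0382]
```

send_rows(dp=[[0,0.1,-2],[0,0.2,-4],[0.1,0.4,-7],[0.1,0.6,-10],[0.2,0.7,-12],[0.2,0.7,-12],[0.2,0.7,-12],[0.1,0.6,-10]], delta_rot=[[0,0,0],[0,0,0],[0,0,0],[0,0,0],[0,0,0],[0,0,0],[0,0,0],[0,0,0]], gripper=[0,0,0,0,0,0,0,0])

```text
t: 15.92
tcp_pos: [0.5536, 0.2237, 0.1281]
tcp_rot: [[-0.999, -0.037, -0.012], [-0.038, 0.997, 0.06], [0.01, 0.06, -0.998]]
ft_force: [-0.0, -0.4, -2.3]
gripper_width: 0.0152
grip_force: 59.4
```

send_rows(dp=[[0.1,0.4,-7],[0,0.2,-4],[0,0,-2],[0,-2,-0.1],[0.2,-4,-0.2],[0.2,-6,-0.4],[0.3,-8,-0.5],[0.4,-10,-0.6]], delta_rot=[[0,0,0],[0,0,0],[0,0,0],[0,0,0],[0,0,0],[0,0,0],[0,0,0],[0,0,0]], gripper=[0,0,0,0,0,0,0,0])

```text
t: 16.58
tcp_pos: [0.5525, 0.1925, 0.138]
tcp_rot: [[-0.999, -0.037, -0.015], [-0.038, 0.998, 0.059], [0.013, 0.06, -0.998]]
ft_force: [0.1, -0.1, -3.0]
gripper_width: 0.0155
grip_force: 59.4
```

send_rows(dp=[[0.5,-12,-0.7],[0.5,-14,-0.8],[0.5,-14,-0.8],[0.5,-14,-0.8],[0.5,-14,-0.8],[0.5,-14,-0.8],[0.5,-14,-0.8],[0.5,-14,-0.8]], delta_rot=[[0,0,0],[0,0,0],[0,0,0],[0,0,0],[0,0,0],[0,0,0],[0,0,0],[0,0,0]], gripper=[0,0,0,0,0,0,0,0])

```text
t: 17.25
tcp_pos: [0.553, 0.0812, 0.1385]
tcp_rot: [[-0.999, -0.036, -0.014], [-0.037, 0.998, 0.059], [0.012, 0.06, -0.998]]
ft_force: [-0.1, -0.4, -3.6]
gripper_width: 0.0149
grip_force: 59.4
```

send_rows(dp=[[0.5,-14,-0.8],[0.5,-14,-0.8],[0.5,-14,-0.8],[0.5,-14,-0.8],[0.5,-14,-0.8],[0.5,-14,-0.8],[0.5,-14,-0.8],[0.5,-14,-0.8]], delta_rot=[[0,0,0],[0,0,0],[0,0,0],[0,0,0],[0,0,0],[0,0,0],[0,0,0],[0,0,0]], gripper=[0,0,0,0,0,0,0,0])

```text
t: 17.92
tcp_pos: [0.5532, -0.0309, 0.1382]
tcp_rot: [[-0.999, -0.037, -0.014], [-0.037, 0.998, 0.059], [0.012, 0.06, -0.998]]
ft_force: [-0.6, -0.2, -3.2]
gripper_width: 0.0153
grip_force: 59.4
```

send_rows(dp=[[0.5,-14,-0.8],[0.5,-14,-0.8],[0.5,-14,-0.8],[0.5,-14,-0.8],[0.5,-14,-0.8],[0.5,-14,-0.8],[0.5,-14,-0.8],[0.5,-14,-0.8]], delta_rot=[[0,0,0],[0,0,0],[0,0,0],[0,0,0],[0,0,0],[0,0,0],[0,0,0],[0,0,0]], gripper=[0,0,0,0,0,0,0,0])

```text
t: 18.58
tcp_pos: [0.5535, -0.143, 0.1378]
tcp_rot: [[-0.999, -0.037, -0.014], [-0.038, 0.998, 0.059], [0.012, 0.06, -0.998]]
ft_force: [-0.3, -0.5, -2.9]
gripper_width: 0.0153
grip_force: 59.4
```

send_rows(dp=[[0.5,-14,-0.8],[0.5,-14,-0.8],[0.5,-14,-0.8],[0.5,-14,-0.8],[0.5,-13,-0.8],[0.4,-11,-0.7],[0.3,-9,-0.6],[0.3,-7,-0.4]], delta_rot=[[0,0,0],[0,0,0],[0,0,0],[0,0,0],[0,0,0],[0,0,0],[0,0,0],[0,0,0]], gripper=[0,0,0,0,0,0,0,0])

```text
t: 19.25
tcp_pos: [0.5536, -0.2389, 0.1378]
tcp_rot: [[-0.999, -0.036, -0.014], [-0.037, 0.998, 0.059], [0.012, 0.06, -0.998]]
ft_force: [-0.1, -0.4, -3.1]
gripper_width: 0.0152
grip_force: 59.4
```

send_rows(dp=[[0.2,-3,-0.2],[0,-1,0],[0,0,0],[0,0,0],[0,0,0]], delta_rot=[[0,0,0],[0,0,0],[0,0,0],[0,0,0],[0,0,0]], gripper=[0,0,0,0,0])

```text
t: 19.67
tcp_pos: [0.5536, -0.2412, 0.1378]
tcp_rot: [[-0.999, -0.037, -0.014], [-0.038, 0.997, 0.06], [0.012, 0.06, -0.998]]
ft_force: [0.1, -0.7, -3.8]
gripper_width: 0.0154
grip_force: 59.4
```

```bash
python3 p.py; python3 -c "
from h import *
c=ctrl.capture('scene'); cv2.imwrite('pics/e.png',cv2.resize(c['color'][80:260,100:340],(800,600)))"
```

```text
plate 0.63 [174.9, 164.4]
 slopes x,y,z [-0.0055 -0.0002  0.1199] 1374
 rect ((659.7066650390625, -237.959716796875), (101.3553466796875, 125.84717559814453), 1.23867666721344)
stand 0.96 [176.1, 188.2]
 rect ((659.4047241210938, -239.01556396484375), (130.18487548828125, 144.4377899169922), 1.2664785385131836)
19.9667 [ 0.5536 -0.2416  0.1378] [ 0.0223  0.0289 -3.5398] [-0.0512  0.2053  0.0432]
```

View pics/e.png

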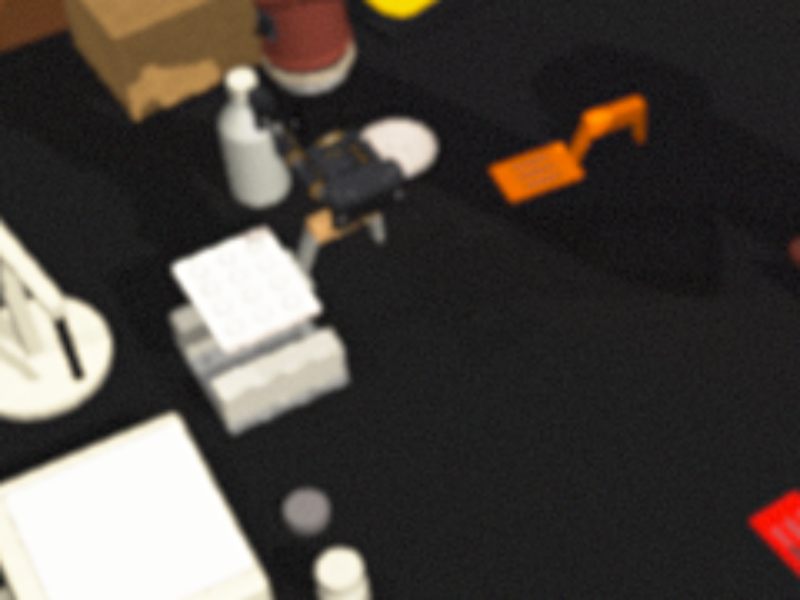

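The crop shows the plate (at 245,290) square above the stand's two bars and level, with a measured offset of about 1 mm. I'm lowering it.

send_rows(dp=[[0,-0.1,2],[0,-0.2,4],[-0.1,-0.4,6],[-0.1,-0.5,8],[-0.1,-0.5,8],[-0.1,-0.5,8],[-0.1,-0.3,5],[0,-0.2,3]], delta_rot=[[0,0,0],[0,0,0],[0,0,0],[0,0,0],[0,0,0],[0,0,0],[0,0,0],[0,0,0]], gripper=[0,0,0,0,0,0,0,0])

```text
t: 20.68
tcp_pos: [0.5527, -0.2414, 0.092]
tcp_rot: [[-0.999, -0.037, -0.016], [-0.038, 0.997, 0.061], [0.014, 0.061, -0.998]]
ft_force: [0.1, -0.3, -2.7]
gripper_width: 0.0152
grip_force: 59.4
```

```bash
python3 p.py
```

```text
plate 0.7 [176.5, 172.9]
 slopes x,y,z [-0.0074  0.006   0.0745] 1203
 rect ((659.7960815429688, -238.5164794921875), (100.53992462158203, 123.400634765625), 1.0445911884307861)
stand 0.82 [178.2, 193.1]
 rect ((651.3265380859375, -236.846923828125), (148.37225341796875, 136.9344940185547), 0.5785619020462036)
20.9833 [ 0.5539 -0.2421  0.0943] [ 0.1502  0.4163 -2.7634] [-0.0719  0.2031 -0.0303]
```

send_rows(dp=[[0,-0.1,2],[0,-0.1,2],[0,-0.1,1.5],[0,-0.1,1.5],[0,-0.1,1.5],[0,-0.1,1],[0,-0.1,1],[0,0,1]], delta_rot=[[0,0,0],[0,0,0],[0,0,0],[0,0,0],[0,0,0],[0,0,0],[0,0,0],[0,0,0]], gripper=[0,0,0,0,0,0,0,0])

```text
t: 21.65
tcp_pos: [0.5534, -0.2419, 0.0821]
tcp_rot: [[-0.999, -0.037, -0.014], [-0.038, 0.998, 0.059], [0.012, 0.06, -0.998]]
ft_force: [1.1, 0.1, -1.8]
gripper_width: 0.0151
grip_force: 59.4
```

send_rows(dp=[[0,-0.1,1],[0,-0.1,1],[0,0,1],[0,0,0.5],[0,0,0],[0,0,0]], delta_rot=[[0,0,0],[0,0,0],[0,0,0],[0,0,0],[0,0,0],[0,0,0]], gripper=[0,0,0,0,0,0])

```text
t: 22.15
tcp_pos: [0.5534, -0.2419, 0.0788]
tcp_rot: [[-0.999, -0.037, -0.014], [-0.037, 0.998, 0.059], [0.012, 0.06, -0.998]]
ft_force: [-0.8, 0.3, -2.4]
gripper_width: 0.015
grip_force: 59.5
```

```bash
python3 p.py
```

```text
plate 0.81 [176.7, 178.4]
 slopes x,y,z [0.009  0.0178 0.0647] 1271
 rect ((659.9588012695312, -239.436767578125), (100.41878509521484, 125.60350036621094), 1.7772854566574097)
stand 0.81 [177.2, 192.4]
 rect ((654.8839111328125, -235.25216674804688), (138.58326721191406, 152.2703399658203), 85.43519592285156)
22.45 [ 0.5534 -0.2419  0.0787] [ 0.0987 -0.1223 -1.8222] [-0.0145  0.0255  0.0329]
```

send_rows(dp=[[2,0,0],[5,0,0],[8,0,0.1],[10,0,0.1],[10,0,0.1],[10,0,0.1],[10,0,0.1],[10,0,0.1]], delta_rot=[[0,0,0],[0,0,0],[0,0,0],[0,0,0],[0,0,0],[0,0,0],[0,0,0],[0,0,0]], gripper=[0,0,0,0,0,0,0,0])

```text
t: 23.12
tcp_pos: [0.4871, -0.2443, 0.0789]
tcp_rot: [[-0.999, -0.036, -0.014], [-0.037, 0.998, 0.059], [0.012, 0.06, -0.998]]
ft_force: [-0.3, -1.0, -1.0]
gripper_width: 0.0153
grip_force: 59.5
```

send_rows(dp=[[12,0,0.1],[12,0,0.1],[12,0,0.1],[12,0,0.1],[10,0,0.1],[5,0,0],[2,0,0],[0,0,0]], delta_rot=[[0,0,0],[0,0,0],[0,0,0],[0,0,0],[0,0,0],[0,0,0],[0,0,0],[0,0,0]], gripper=[0,0,0,0,0,0,0,0])

```text
t: 23.78
tcp_pos: [0.4232, -0.2468, 0.0793]
tcp_rot: [[-0.999, -0.036, -0.014], [-0.037, 0.998, 0.059], [0.012, 0.06, -0.998]]
ft_force: [0.4, 0.0, -1.0]
gripper_width: 0.0151
grip_force: 59.5
```

```bash
python3 p.py; python3 f.py
```

```text
plate 0.97 [175.7, 176.8]
 slopes x,y,z [0.0042 0.0132 0.0648] 1344
 rect ((659.8685302734375, -239.26634216308594), (100.95967102050781, 124.72967529296875), 1.5311185121536255)
stand 0.67 [177.4, 192.9]
 rect ((658.9082641601562, -236.99600219726562), (130.087158203125, 136.8893280029297), 1.5460588932037354)
24.0833 [ 0.4238 -0.2466  0.0791] [-0.5976  0.0654 -1.3254] [-0.0045  0.0471  0.0136]
24.0833 [ 0.4238 -0.2466  0.0791] [-0.0142  0.0595 -0.9981] yaw 2.1738065287958768
scene blade slopes [0.0187 0.1081] h@.097 -0.024179633227336097 535 0.0016114848863230812
 a [0.0609 0.1009 0.1377]  b [-0.0283 -0.001   0.0244]
 rect ((99.9507827758789, -2.2521018981933594), (79.41709899902344, 62.237815856933594), 1.3876882791519165)
scene plate slopes [0.0049 0.0015 0.0647] [ 0.6619 -0.233   0.0648] 2026 0.0016188481235659313
top blade slopes [0.0211 0.0296] h@.097 -0.023946331320950535 582 0.0017310334621142565
 a [0.062  0.1039 0.1403]  b [-0.028  -0.0018  0.0224]
 rect ((101.21441650390625, -2.4090404510498047), (52.10255813598633, 80.00057983398438), 87.7578353881836)
top plate slopes [-0.008   0.0053  0.0653] [ 0.6619 -0.2416  0.0653] 1821 0.0015759705453723516
```

send_rows(dp=[[-0.2,6,0.4],[-0.5,14,0.8],[-0.8,22,1.3],[-0.9,24,1.4],[-0.9,24,1.4],[-0.8,22,1.3],[-0.5,12,0.8],[-0.2,6,0.4]], delta_rot=[[0,0,0],[0,0,0],[0,0,0],[0,0,0],[0,0,0],[0,0,0],[0,0,0],[0,0,0]], gripper=[0,0,0,0,0,0,0,0])

```text
t: 25.55
tcp_pos: [0.4229, -0.1141, 0.0789]
tcp_rot: [[-0.999, -0.039, -0.015], [-0.04, 0.997, 0.06], [0.012, 0.06, -0.998]]
ft_force: [-0.6, 0.2, -1.8]
gripper_width: 0.0152
grip_force: 59.5
```

send_rows(dp=[[0,0,4],[0,0,8],[0,0,10],[0,0,10],[0,0,8],[0,0,4],[0,0,2],[0,0,1]], delta_rot=[[0,0.008,0],[0,0.007,0],[0,0,0],[0,0,0],[0,0,0],[0,0,0],[0,0,0],[0,0,0]], gripper=[0,0,0,0,0,0,0,0])

```text
t: 26.22
tcp_pos: [0.4216, -0.1136, 0.0315]
tcp_rot: [[-0.999, -0.036, -0.03], [-0.038, 0.998, 0.059], [0.028, 0.061, -0.998]]
ft_force: [-0.5, -0.8, -0.8]
gripper_width: 0.0153
grip_force: 59.5
```

send_rows(dp=[[0,0,1],[0,0,0.7],[0,0,0],[0,0,0]], delta_rot=[[0,0,0],[0,0,0],[0,0,0],[0,0,0]], gripper=[0,0,0,0])

```text
t: 26.55
tcp_pos: [0.4223, -0.1136, 0.0308]
tcp_rot: [[-0.999, -0.037, -0.029], [-0.039, 0.998, 0.059], [0.026, 0.06, -0.998]]
ft_force: [-0.3, 0.1, -0.8]
gripper_width: 0.015
grip_force: 59.5
```

send_rows(dp=[[0,0,1],[0,0,1],[0,0,0.7],[0,0,0.5],[0,0,0],[0,0,0]], delta_rot=[[0,0,0],[0,0,0],[0,0,0],[0,0,0],[0,0,0],[0,0,0]], gripper=[0,0,0,0,0,0])

```text
t: 27.05
tcp_pos: [0.422, -0.1133, 0.0273]
tcp_rot: [[-0.999, -0.037, -0.029], [-0.038, 0.998, 0.059], [0.027, 0.06, -0.998]]
ft_force: [-1.6, -0.9, -1.0]
gripper_width: 0.015
grip_force: 59.5
```

send_rows(dp=[[0,0,0.7],[0,0,0],[0,0,0],[0,0,0],[0,0,0],[0,0,0],[0,0,0],[0,0,0]], delta_rot=[[0,0,0],[0,0,0],[0,0,0],[0,0,0],[0,0,0],[0,0,0],[0,0,0],[0,0,0]], gripper=[0,0,0.25,0.3,0.5,0.7,0.9,1])

```text
t: 27.72
tcp_pos: [0.422, -0.1133, 0.0266]
tcp_rot: [[-0.999, -0.037, -0.029], [-0.038, 0.998, 0.059], [0.027, 0.06, -0.998]]
ft_force: [-0.5, -0.5, -0.1]
gripper_width: 0.0445
grip_force: 0.0
```

send_rows(dp=[[0,0,0],[0,0,0],[0,0,0],[0,0,0],[0,0,-3],[0,0,-8],[0,0,-15],[0,0,-25]], delta_rot=[[0,0,0],[0,0,0],[0,0,0],[0,0,0],[0,0,0],[0,0,0],[0,0,0],[0,0,0]], gripper=[1,1,1,1,1,1,1,1])

```text
t: 28.38
tcp_pos: [0.4216, -0.1153, 0.0766]
tcp_rot: [[-0.999, -0.037, -0.033], [-0.039, 0.997, 0.061], [0.031, 0.062, -0.998]]
ft_force: [0.3, -0.1, -0.8]
gripper_width: 0.0865
grip_force: 0.0
```

send_rows(dp=[[0,0,-30],[0,0,-30],[0,0,-20],[0,0,-10],[0,0,0],[0,0,0]], delta_rot=[[0,0,0],[0,0,0],[0,0,0],[0,0,0],[0,0,0],[0,0,0]], gripper=[1,1,1,1,1,1])

```text
t: 28.88
tcp_pos: [0.426, -0.1215, 0.1671]
tcp_rot: [[-0.999, -0.037, -0.029], [-0.038, 0.998, 0.059], [0.027, 0.06, -0.998]]
ft_force: [-1.3, 0.3, -1.2]
gripper_width: 0.0869
grip_force: 0.0
```

```bash
python3 p.py; python3 -c "
from h import *
np.set_printoptions(precision=4,suppress=True)
c=ctrl.capture('scene'); cv2.imwrite('pics/g.png',cv2.resize(c['color'],(800,600)))
for d in ctrl.silhouettes('scene','lifter'):
    P=world(c,d['mask']); print(d['uv'],np.median(P,0),np.percentile(P,2,0),np.percentile(P,98,0))"
```

```text
plate 0.62 [176.3, 177.3]
 slopes x,y,z [0.0109 0.0129 0.0646] 1230
 rect ((660.6842651367188, -240.16371154785156), (99.53044891357422, 125.98526000976562), 2.1774680614471436)
stand 0.61 [179.7, 193.3]
 rect ((650.477783203125, -252.33230590820312), (149.7809600830078, 172.00225830078125), 0.7714869379997253)
29.1833 [ 0.4252 -0.1211  0.1659] [ 0.3544 -0.1185  0.0783] [-0.0197  0.0024 -0.0006]
[238.4, 193.4] [ 0.4885 -0.1086  0.0032] [ 0.3858 -0.1376 -0.0044] [ 0.5572 -0.0833  0.0587]
[273.6, 120.7] [ 0.2123 -0.3332  0.029 ] [ 0.1462 -0.3611 -0.0048] [ 0.2983 -0.3212  0.0584]
[343.2, 247.4] [0.2953 0.2333 0.0037] [ 0.2747  0.1706 -0.0048] [0.3254 0.3421 0.0593]
```

View pics/g.png

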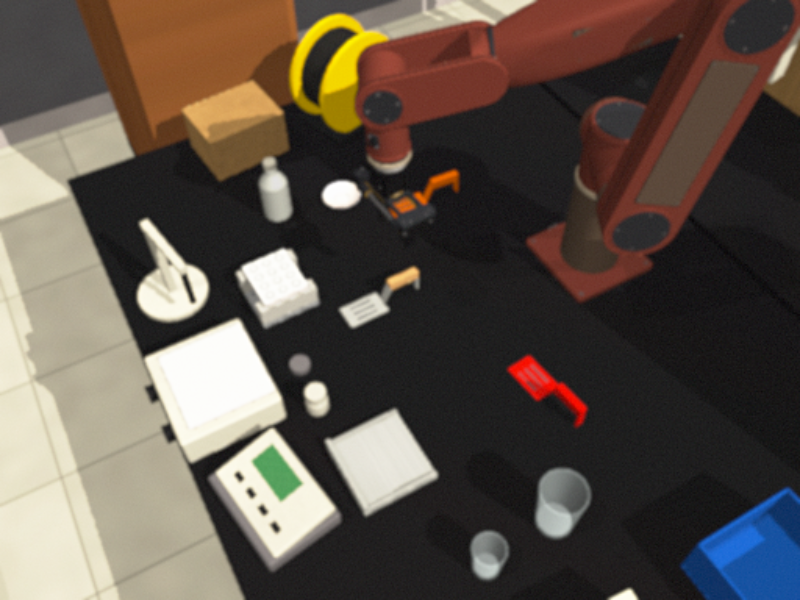

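The picture shows the plate square on the stand's bars at (278,280). The lifter lies flat on the bench at (380,297), clear of the stand, and the bystanders have not moved. I'm handing in.

```bash
python3 -c "
from workcell import ctrl
print(ctrl.job_done())"
```

```text
the job is handed in; nothing more can be done
None
```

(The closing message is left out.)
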